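# Weigh the sample jar boxed in behind the reagent bottles

## Task

The low white sample jar in the black tray is boxed in by three capped reagent bottles: first stand all three bottles on the grey mat, then set the jar in the middle of the balance's pan, and only then put every bottle back, centred on the tray's coaster of its own cap colour. Keep the bottles and the jar upright throughout and set them down gently rather than dropping them, do not push the beaker about, and leave the jar on the pan.

Things in the scene. Friction and masses are not known exactly. Their poses are not given: they have to be found in the camera images.
- blue_bottle: Loose upright round bottle, white with a pale label band and a blue screw cap of the same width, straight-sided, diameter 48 mm, height 112 mm, about 0.18 kg; the cap is the top 30 mm. Origin: centre of the underside, z up through the cap. Stands on the coaster of its cap's colour at the start.
- red_bottle: Loose upright round bottle, amber glass with a pale label band and a red screw cap of the same width, straight-sided, diameter 48 mm, height 112 mm, about 0.18 kg; the cap is the top 30 mm. Origin: centre of the underside, z up through the cap. Stands on the coaster of its cap's colour at the start.
- yellow_bottle: Loose upright round bottle, green glass with a pale label band and a yellow screw cap of the same width, straight-sided, diameter 48 mm, height 112 mm, about 0.18 kg; the cap is the top 30 mm. Origin: centre of the underside, z up through the cap. Stands on the coaster of its cap's colour at the start.
- blue_coaster: Fixed flat blue disc, diameter 66 mm, 3 mm thick, home of the blue-capped bottle, on the floor (4 mm above the bench) of a fixed round black tray (diameter 232 mm, rim 14 mm high). Origin: centre of its underside; its top is 7 mm above the bench. The coasters stand on three sides of the jar, about 62 mm from it and 95 mm or more apart; which colour is where varies.
- red_coaster: Fixed flat red disc, diameter 66 mm, 3 mm thick, home of the red-capped bottle, on the floor (4 mm above the bench) of a fixed round black tray (diameter 232 mm, rim 14 mm high). Origin: centre of its underside; its top is 7 mm above the bench. The coasters stand on three sides of the jar, about 62 mm from it and 95 mm or more apart; which colour is where varies.
- yellow_coaster: Fixed flat yellow disc, diameter 66 mm, 3 mm thick, home of the yellow-capped bottle, on the floor (4 mm above the bench) of a fixed round black tray (diameter 232 mm, rim 14 mm high). Origin: centre of its underside; its top is 7 mm above the bench. The coasters stand on three sides of the jar, about 62 mm from it and 95 mm or more apart; which colour is where varies.
- jar: Loose low white sample jar with a white lid, a plain cylinder of diameter 44 mm, height 40 mm, about 0.09 kg. Starts on the tray's floor behind and between the three taller bottles, with only some 15 mm between it and each of them. Origin: centre of the underside.
- balance: Fixed light-grey bench balance, 190 mm long in x and 170 mm wide, top face 40 mm high, with a round steel pan (diameter 110 mm) whose flat top is 48 mm above the bench; the pan does not move. Origin: on the bench straight below the pan's centre; the housing reaches from 115 mm before it (-x, display side) to 75 mm behind it. To the left or the right of the tray.
- mat: Fixed dark grey mat, the empty side area, 210 mm in x by 180 mm in y, 3 mm thick, on the other side of the tray from the balance. Origin: centre of its underside; x and y along its edges.
- beaker: Loose empty glass beaker, a bystander beyond the tray on either side: rim diameter 60 mm, height 70 mm. Origin: centre of the underside. Leave it alone.
Mind the look-alikes: they are no part of the job. What is shaped like the red_bottle but turquoise is not meant.

How it is judged:
By the outcome, as a careful person would: the job done as asked, in the order asked, and still so for the second after the job is handed in, with the robot touching nothing.
It also fails if it takes over 141 s, if anything falls off the work surface, if the arm or the gripper's body presses on something with over 40 N, if the wrist force passes 120 N, or if a joint passes its speed limit or range.

## Robot

A 6-joint arm with a two-finger parallel gripper is mounted at the origin on the work surface. World frame = base frame: x ahead of the robot, y to its left, z up, the work surface at z = 0. Lengths are in m, angles in rad, forces in N, time in s.
With the tool pointing down it reaches from about 0.425 to 0.95 m from the base axis. Payload 14.7 kg.
Tool frame: the origin (TCP) lies between the finger pads; the fingertips stand tip_reach ahead of it and the grasp point (between the pads) lies 11 mm behind it (tip_reach is the distance from the TCP to the fingertips, in m); z points along the fingers, y is the line along which they close (so a half turn about z gives the same grasp; the last joint's range is limited). The gripper opens to 85 mm and grips with 20 to 120 N. Pads are 22 mm wide; open, the fingers measure 114 mm over their backs; the gripper's body (76 mm by 85 mm) begins 54 mm behind the grasp point. The pads swing forward as they close: fully open they stand 13 mm farther back than shut.
Start: joints at [-1.345, 0.48, 1.596, -0, 1.065, -0.047], TCP at [0.175, -0.626, 0.239] pointing down, gripper open.
Joint ranges: [-2.75, 2.75], [-0.82, 2.05], [0.23, 2.67], [-1.56, 4.7], [0.09, 2.69], [-2.92, 2.92]. Speed limits (rad/s): [1.89, 1.89, 2.39, 3.01, 3.01, 3.01].

## Interface

Orientations are given as a rotation vector (axis times angle).
In Python, from bench import * gives the robot as it stands.
- The arm moves only by the shell command python3 -m crank 'ROWS' [OPENING] [FORCE]. ROWS is JSON, a list that holds one entry, the list of rows, each a list of 4 numbers: the shift along the tool's x, y, z in m, then the turn about the tool's z in rad. In form: [[[tx, ty, tz, yaw], ...]]. A call has 1 to 8 rows; each row is the pose to reach, as a shift and turn from the pose commanded when the call began, along the tool's axes at that moment; what a row does not reach only later rows make up. A row lasts 1/8 s, in which the tool goes at most 62.5 mm and 10.7 degrees, less where a joint would pass 70% of its speed; a pose out of reach is approached as far as the arm can. A call with a gripper value outside its range is refused whole. OPENING is the opening in per cent of the stroke, from 0 (shut) to 100 (fully open), set as the call begins (- or left out, the last holds). The fingers move at their own pace and stop on an object; FORCE is the grip in N (left out, the last holds). Time passes only in rows, so rows that repeat a pose let the fingers close. It gives the time, the measured TCP pose, the force, the opening and the grip force at its end, in the units of the state.
- get_state(): the state, without advancing time (a new reading comes with each control period).
- camera(name): name is "side" or "top"; returns the picture (480x640x3 uint8, red, green, blue); there is no depth.
- calibration(name): a dict with "intrinsics" (3x3 intrinsics, pixels), "world_to_cam" (4x4, takes a point from world to camera coordinates). Camera axes: x right, y down, z forward; pixel columns grow to the right and rows downward; lengths in m; the calibration is good to about 2 mm. A picture is of the moment at which its call begins. calibration takes no time and is no camera call.
- job_done(): hands the job in; it is judged then, once.
Trained networks look in the newest picture that a camera, given by its name, has taken for a name from the list of things; names that differ only in an ending like _2 or _b are one class to them, and where a whole thing is asked for, a point or a joint stands for the part that bears it (a point fixed in the world has none). Each returns a list of dicts, best first, with "p" (0 to 1); they miss things now and then, are a little off and sometimes report something else, mostly with a low value. They report only what shows in the picture. A call takes as long as a camera call. They do not tell look-alikes from the thing itself.
- recognise(camera, label): "bbox" ([left, top, right, bottom] in pixels, round what is visible of it).
- silhouettes(camera, label): "mask" (480x640 bool, what is visible of it) and "bbox" ([left, top, right, bottom] in pixels, round what is visible of it).
The state is a dict: "clock": time; "qpos": joint angles; "joint_vel": joint speeds; "joint_torque": joint torques, N m; "tcp_pos": TCP position; "eef_rot": TCP orientation; "force": force on the tool from outside, world axes, zero at the start; "ft_torque": the same for the moment, N m; "opening": opening from 0.0 (shut) to 1.0 (fully open); "grasp_force": force on a finger pad.
Only numpy, scipy, OpenCV 4.12 (cv2) and the standard library are available. Lean on these libraries where they do the work, as an engineer would, in place of code of your own. Each camera call takes 0.05 s, during which the arm holds its last target. There are 200 camera calls.

## Working session

There is one attempt and no reset: what is moved stays moved. The work goes in short steps, Python scripts to look and compute and a shell command to move; the robot and the scene stay as the last step left them, time stands still between calls to the robot, and variables do not carry over. Pictures are saved under pics/ and viewed, at most 14 in all, crops included, and the job is handed in when it is done.

```bash
ls; mkdir -p pics; python3 - <<'E'
from bench import *
import cv2
for n in ("top","side"):
    im=camera(n); cv2.imwrite(f"pics/{n}0.png",im[:,:,::-1])
    c=calibration(n); print(n,c)
s=get_state(); print(s)
E
```

```text
pics
top {'intrinsics': array([[566.78978141,   0.        , 320.20091457],
       [  0.        , 566.78978141, 242.63663579],
       [  0.        ,   0.        ,   1.        ]]), 'world_to_cam': array([[-0.00684906, -0.99996493, -0.0048198 ,  0.00807003],
       [-0.99166468,  0.00741221, -0.12863208,  0.60572007],
       [ 0.12866329,  0.00389861, -0.99168067,  0.99939871],
       [ 0.        ,  0.        ,  0.        ,  1.        ]])}
side {'intrinsics': array([[622.8187379 ,   0.        , 311.82050761],
       [  0.        , 622.8187379 , 226.46655429],
       [  0.        ,   0.        ,   1.        ]]), 'world_to_cam': array([[-0.73138789, -0.6819349 ,  0.00604613,  0.46109707],
       [-0.51263608,  0.54392158, -0.66434447,  0.3490441 ],
       [ 0.44975105, -0.48899296, -0.74740208,  0.86826979],
       [ 0.        ,  0.        ,  0.        ,  1.        ]])}
{'clock': 0.1, 'qpos': array([-1.34462584e+00,  4.80752766e-01,  1.59680926e+00,  2.44989413e-05,
        1.06510184e+00, -4.65866748e-02]), 'joint_vel': array([ 6.72910055e-05, -5.25902998e-04, -3.14854107e-03,  6.89799093e-04,
        1.44600441e-04,  8.48674408e-04]), 'joint_torque': array([-1.26639998e-04, -9.52257586e+01, -4.31041896e+01, -1.11583036e-04,
        5.14035753e-03,  6.30780369e-05]), 'tcp_pos': array([ 0.17505748, -0.62561036,  0.23874778]), 'eef_rot': array([-3.11136612e+00, -4.26955277e-01,  1.17325061e-04]), 'force': array([ 0.17845301,  0.0104871 , -0.30760264]), 'ft_torque': array([0.00748043, 0.02620767, 0.02389217]), 'grasp_force': 0.0, 'opening': 0.9977694414551742}
```

View pics/top0.png

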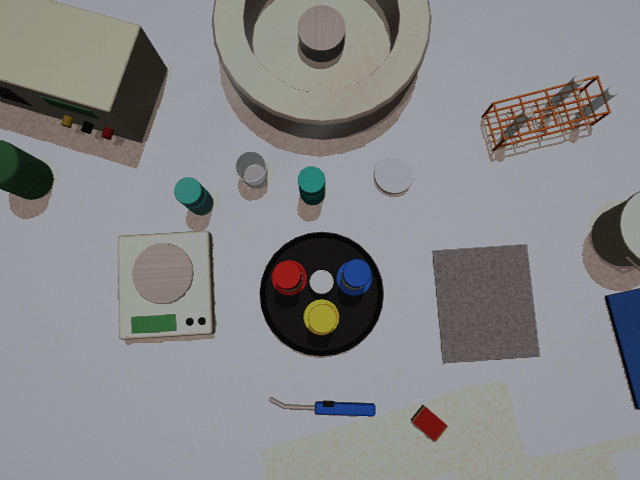

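View pics/side0.png

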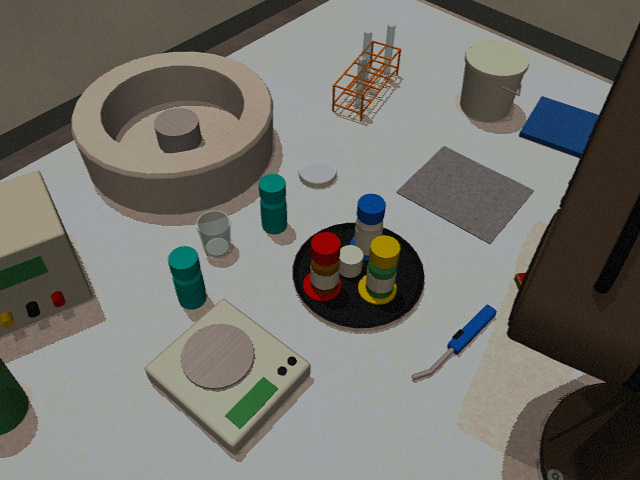

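```bash
cat > h.py <<'E'
from bench import *
import cv2, numpy as np
from scipy.optimize import least_squares
def proj(n,P):
    c=calibration(n); P=np.atleast_2d(P); M=c["world_to_cam"]
    q=(P@M[:3,:3].T+M[:3,3])@c["intrinsics"].T
    return q[:,:2]/q[:,2:]
def back(n,uv,z):
    c=calibration(n); M=c["world_to_cam"]; R=M[:3,:3]; o=-R.T@M[:3,3]
    d=R.T@np.linalg.solve(c["intrinsics"],[*uv,1]); return o+d*(z-o[2])/d[2]
def cyl(x,y,r,z0,z1):
    a=np.linspace(0,2*np.pi,72,endpoint=False)
    return np.vstack([np.c_[x+r*np.cos(a),y+r*np.sin(a),0*a+z] for z in (z0,z1)])
def fit(n,bbox,r,z0,z1):
    b=np.array(bbox,float); g=back(n,[(b[0]+b[2])/2,(b[1]+b[3])/2],z1)[:2]
    def f(p):
        q=proj(n,cyl(*p,r,z0,z1)); return np.r_[q.min(0),q.max(0)]-b
    s=least_squares(f,g); return s.x, s.fun
E
python3 - <<'E'
from h import *
Z={"blue_bottle":(.024,.007,.119),"red_bottle":(.024,.007,.119),"yellow_bottle":(.024,.007,.119),"jar":(.022,.004,.044),"beaker":(.03,0,.07)}
np.set_printoptions(precision=4,suppress=True)
for n in ("top","side"):
    camera(n)
    for k,(r,a,b) in Z.items():
        for d in silhouettes(n,k)[:4]:
            if d["p"]<.3: continue
            x,e=fit(n,d["bbox"],r,a,b); print(n,k,round(d["p"],2),d["bbox"],x,e)
    for k,z in (("mat",.003),("balance",.04)):
        for d in silhouettes(n,k)[:1]:
            c=cv2.minAreaRect(np.argwhere(d["mask"])[:,::-1].astype(np.float32))
            m=np.argwhere(d["mask"])[:,::-1].mean(0)
            print(n,k,round(d["p"],2),d["bbox"],back(n,m,z),[back(n,p,z)[:2] for p in cv2.boxPoints(c)])
im=camera("top")
# pan, caps by colour
hsv=cv2.cvtColor(im,cv2.COLOR_RGB2HSV)
cv2.imwrite("pics/c1.png",cv2.resize(im[200:360,110:400,::-1],None,fx=2.7,fy=2.7,interpolation=cv2.INTER_CUBIC))
E
```

```text
top blue_bottle 0.95 [341.3, 255.8, 372.2, 291.0] [ 0.5458 -0.0594] [ 0.0777  1.6617 -0.0691 -1.8306]
top blue_bottle 0.56 [336.0, 266.6, 368.2, 296.3] [ 0.5314 -0.051 ] [ 1.0028 -0.5736 -0.8976  0.6392]
top red_bottle 0.87 [298.5, 165.2, 326.5, 207.0] [0.7043 0.0159] [ 0.0076  0.8698 -0.0073 -0.9544]
top red_bottle 0.87 [176.0, 181.4, 213.4, 219.2] [0.6797 0.228 ] [-1.4177 -0.3924  1.5791  0.4162]
top red_bottle 0.55 [277.9, 262.7, 303.1, 295.8] [0.5362 0.0551] [-2.5516  0.9326  2.8488 -1.0476]
top yellow_bottle 0.85 [310.1, 306.3, 337.6, 335.1] [ 0.4647 -0.0017] [-0.7032 -0.1923  0.7028  0.1853]
top jar 0.76 [312.5, 271.5, 334.7, 296.8] [ 0.5302 -0.0019] [-1.0775  0.0786  1.0771 -0.0869]
top beaker 0.93 [233.6, 150.9, 267.5, 188.5] [0.7437 0.132 ] [-1.3904 -1.586   1.4831  1.6525]
top mat 0.96 [431.8, 248.3, 541.1, 364.9] [ 0.494  -0.3037  0.003 ] [array([ 0.5942, -0.208 ]), array([ 0.6084, -0.3934]), array([ 0.3969, -0.3993]), array([ 0.3833, -0.2186])]
top balance 0.75 [114.1, 231.5, 216.3, 342.5] [0.5311 0.2844 0.04  ] [array([0.6263, 0.3802]), array([0.6314, 0.2013]), array([0.
[... 493 characters left out ...]
.7] [0.4715 0.0028] [-1.1536 -0.7721  1.0632  0.6923]
side yellow_bottle 0.58 [351.5, 237.9, 367.7, 259.6] [ 0.5235 -0.0013] [ -8.4469 -21.6969   7.8124  20.4977]
side jar 0.95 [336.5, 244.2, 364.4, 278.2] [0.5352 0.0038] [ 0.7754  0.0291 -0.7537 -0.001 ]
side beaker 0.77 [196.2, 209.7, 229.8, 258.3] [0.7486 0.1315] [-2.2075 -1.2744  2.3262  1.081 ]
side mat 0.74 [393.9, 147.8, 528.7, 246.0] [ 0.4907 -0.2952  0.003 ] [array([ 0.5902, -0.1928]), array([ 0.6562, -0.3838]), array([ 0.3977, -0.3974]), array([ 0.3584, -0.2194])]
side balance 0.78 [147.3, 299.6, 309.2, 451.1] [0.521  0.3007 0.04  ] [array([0.6179, 0.387 ]), array([0.6527, 0.1954]), array([0.4324, 0.2053]), array([0.4219, 0.3786])]
```

View pics/c1.png

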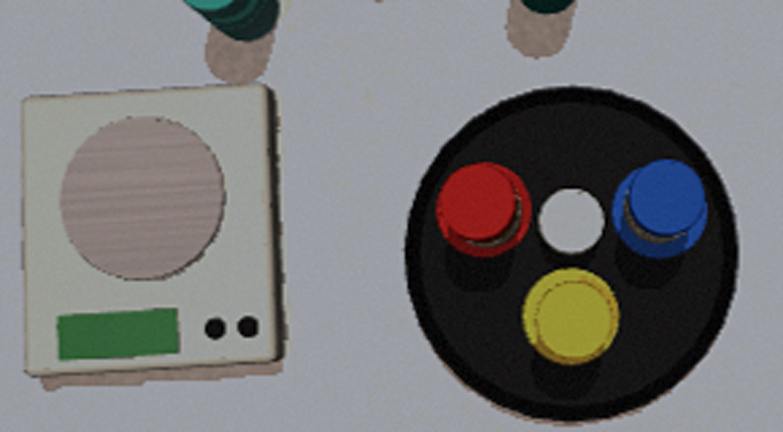

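```bash
python3 - <<'E'
from h import *
import bench; print([k for k in dir(bench) if not k.startswith('__')], getattr(bench,'tip_reach',None))
np.set_printoptions(precision=4,suppress=True)
from itertools import product
for k,uv,z in (("red",(286.7,275.2),.119),("blue",(357.8,273),.119),("yellow",(321.5,316.7),.119),("jar",(321.5,281.9),.044),("pan",(162.8,273.1),.048)):
    print(k,back("top",uv,z)[:2])
im=camera("top"); hsv=cv2.cvtColor(im,cv2.COLOR_RGB2HSV)
ims=camera("side")
for k,uv,z in (("red",(325,239),.119),("yellow",(384.5,245),.119),("blue",(371,203),.119),("pan",(218,356),.048)):
    print("side eye",k,back("side",uv,z)[:2])
cv2.imwrite("pics/c2.png",cv2.resize(ims[180:390,140:440,::-1],None,fx=2.6,fy=2.6,interpolation=cv2.INTER_CUBIC))
print("tray top", )
E
```

```text
['IKError', 'calibration', 'camera', 'get_state', 'job_done', 'recognise', 'silhouettes', 'tip_reach'] 0.008
red [0.5407 0.06  ]
blue [ 0.5436 -0.0593]
yellow [0.4713 0.0021]
jar [0.5336 0.0019]
pan [0.5512 0.2884]
side eye red [0.5487 0.0577]
side eye yellow [0.4714 0.0021]
side eye blue [ 0.5459 -0.0548]
side eye pan [0.5501 0.2934]
tray top
```

View pics/c2.png

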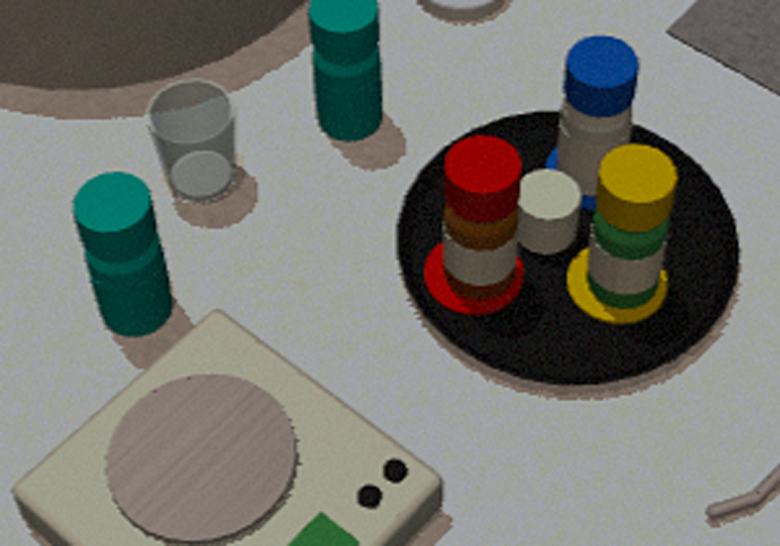

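```bash
cat > go.py <<'E'
import sys, numpy as np
from bench import get_state
from scipy.spatial.transform import Rotation as R
x,y,z,th=map(float,sys.argv[1:5])
s=get_state(); M=R.from_rotvec(s["eef_rot"]).as_matrix()
d=M.T@(np.array([x,y,z])-s["tcp_pos"]); t=np.arctan2(M[1,0],M[0,0])
print("row",np.round(d,4),"yaw",round((t-np.radians(th)+np.pi)%(2*np.pi)-np.pi,3),"tcp",np.round(s["tcp_pos"],4),"th",round(np.degrees(t),2),"t",round(s["clock"],2))
E
python3 go.py .544 -.058 .2 90
python3 -m crank '[[[0.03,-0.025,0,-0.1],[0.08,-0.07,0,-0.28],[0.13,-0.115,0,-0.46],[0.18,-0.16,0,-0.64],[0.23,-0.2,0,-0.82],[0.28,-0.245,0,-1.0],[0.33,-0.29,0,-1.18],[0.37,-0.325,0,-1.295]]]' 100 40; python3 go.py .544 -.058 .18 90
```

```text
row [ 0.5082 -0.4476  0.0393] yaw -1.298 tcp [ 0.1751 -0.626   0.2393] th 15.63 t 1.05
clock: 2.05
tcp_pos: [0.4362, -0.225, 0.2396]
eef_rot: [2.219, 2.223, 0.0]
force: [1.0, -1.6, 0.1]
opening: 1.003
grasp_force: 0.0
row [0.1668 0.1081 0.0596] yaw 0.002 tcp [ 0.4362 -0.225   0.2396] th 90.1 t 2.05
```

```bash

python3 -m crank '[[[0.045,0.03,0,0],[0.09,0.06,0,0],[0.13,0.087,0,0],[0.158,0.103,0,0],[0.167,0.108,0,0],[0.167,0.108,0.03,0],[0.167,0.108,0.06,0],[0.167,0.108,0.06,0]]]'
python3 go.py .544 -.058 .087 90
python3 - <<'E'
from h import *
for n in("top","side"): cv2.imwrite(f"pics/{n}2.png",camera(n)[:,:,::-1])
a=cv2.imread("pics/top2.png")[200:370,240:420]; b=cv2.imread("pics/side2.png")[120:330,280:460]
a=cv2.resize(a,(400,378));b=cv2.resize(b,(324,378)); cv2.imwrite("pics/m2.png",np.hstack([a,b]))
s=get_state()["tcp_pos"]
print(proj("top",s),proj("side",s))
E
```

```text
clock: 3.05
tcp_pos: [0.542, -0.0605, 0.1778]
eef_rot: [-2.223, -2.215, 0.004]
force: [0.8, -0.4, 0.2]
opening: 0.999
grasp_force: 0.0
row [0.0024 0.0023 0.0908] yaw -0.004 tcp [ 0.542  -0.0605  0.1778] th 89.8 t 3.05
[[360.96443388 269.94889798]] [[377.20679123 175.66230799]]
```

View pics/m2.png

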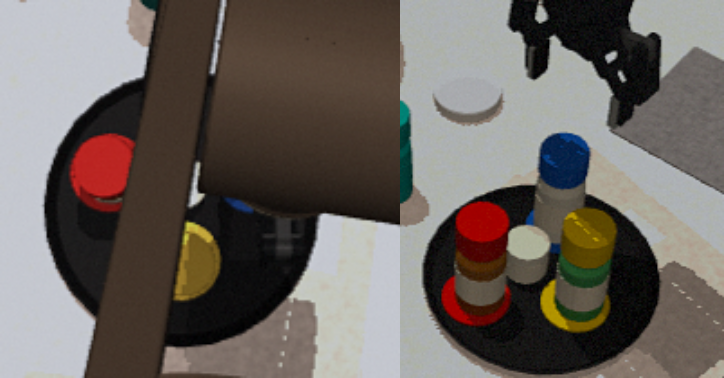

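```bash

python3 -m crank '[[[0.002,0.002,0.03,0],[0.002,0.002,0.06,0],[0.002,0.002,0.08,0],[0.002,0.002,0.09,0],[0.002,0.002,0.09,0]]]'
python3 -m crank '[[[0,0,0,0],[0,0,0,0],[0,0,0,0],[0,0,0,0],[0,0,0,0],[0,0,0,0],[0,0,0,0],[0,0,0,0]]]' 45 40
```

```text
clock: 3.78
tcp_pos: [0.546, -0.0583, 0.0898]
eef_rot: [2.225, 2.218, 0.0]
force: [-0.1, -0.4, 1.1]
opening: 1.0
grasp_force: 0.0
clock: 4.78
tcp_pos: [0.5461, -0.0581, 0.0902]
eef_rot: [2.224, 2.218, 0.001]
force: [-2.0, -0.1, 9.8]
opening: 0.554
grasp_force: 39.6
```

```bash

python3 -m crank '[[[0,0,-0.01,0],[0,0,-0.035,0],[0,0,-0.07,0],[-0.015,0,-0.1,0],[-0.04,0,-0.11,0],[-0.08,0,-0.11,0],[-0.125,0,-0.11,0],[-0.17,0,-0.11,0]]]'
python3 -m crank '[[[-0.045,0,0,0],[-0.085,0,0,0],[-0.11,0,0,0],[-0.124,0,0.01,0],[-0.128,0,0.03,0],[-0.128,0,0.06,0],[-0.128,0,0.08,0],[-0.128,0,0.09,0]]]'
python3 go.py .545 -.355 .0865 90
python3 - <<'E'
from h import *
for n in("top","side"): cv2.imwrite(f"pics/{n}3.png",camera(n)[:,:,::-1])
a=cv2.imread("pics/top3.png")[200:440,240:570]; b=cv2.imread("pics/side3.png")[40:330,290:560]
a=cv2.resize(a,(410,300));b=cv2.resize(b,(372,400)); a=np.vstack([a,np.zeros((100,410,3),np.uint8)]);cv2.imwrite("pics/m3.png",np.hstack([a,b]))
E
```

```text
clock: 5.78
tcp_pos: [0.545, -0.2293, 0.2001]
eef_rot: [2.224, 2.218, 0.0]
force: [-0.2, 1.2, -2.0]
opening: 0.553
grasp_force: 41.9
clock: 6.78
tcp_pos: [0.544, -0.3542, 0.1069]
eef_rot: [-2.221, -2.217, 0.001]
force: [-0.7, 0.8, -2.0]
opening: 0.551
grasp_force: 41.9
row [-0.0009  0.0011  0.0204] yaw -0.002 tcp [ 0.544  -0.3542  0.1069] th 89.88 t 6.78
```

View pics/m3.png

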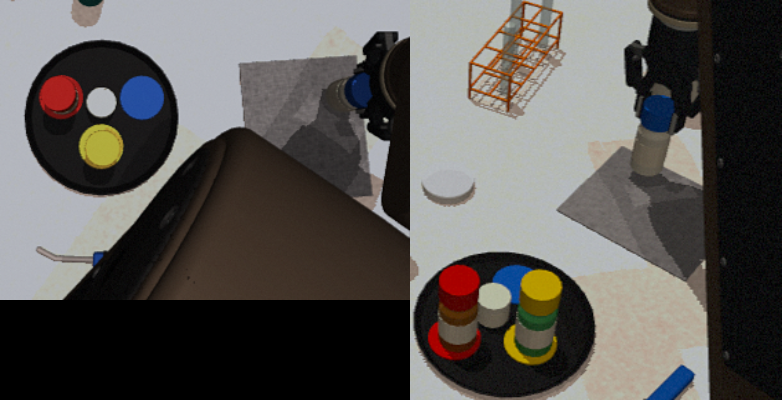

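```bash

python3 -m crank '[[[0,0,0.008,0],[0,0,0.015,0],[0,0,0.018,0],[0,0,0.02,0],[0,0,0.02,0]]]'
python3 - <<'E'
from h import *
im=cv2.imread("pics/top3.png"); hsv=cv2.cvtColor(im,cv2.COLOR_BGR2HSV)
m=((hsv[...,0]>100)&(hsv[...,0]<125)&(hsv[...,1]>120)).astype(np.uint8); m[:,:325]=0;m[:,385:]=0;m[:250]=0;m[310:]=0
p=np.argwhere(m)[:,::-1].mean(0); print(p,m.sum(),back("top",p,.007))
im=cv2.imread("pics/side3.png"); hsv=cv2.cvtColor(im,cv2.COLOR_BGR2HSV)
m=((hsv[...,0]>100)&(hsv[...,0]<125)&(hsv[...,1]>120)).astype(np.uint8); q=np.argwhere(m[220:275,340:385]);q=q[:,::-1]+[340,220]
print(q.min(0),q.max(0),back("side",(q.min(0)+q.max(0))/2,.007), proj("side",[.545,-.06,.007]))
E
```

```text
clock: 7.5
tcp_pos: [0.5448, -0.3561, 0.0893]
eef_rot: [2.225, 2.218, 0.0]
force: [-0.6, 0.2, -2.5]
opening: 0.55
grasp_force: 41.9
[353.78277886 277.88062622] 1022 [ 0.54286844 -0.05861108  0.007     ]
[341 226] [382 273] [ 0.5461835  -0.04163356  0.007     ] [[368.46269467 244.19127222]]
```

```bash

python3 -m crank '[[[0,0,0.001,0],[0,0,0.002,0],[0,0,0.002,0]]]'; python3 go.py .545 -.355 .0865 90
```

```text
clock: 7.88
tcp_pos: [0.5448, -0.356, 0.0873]
eef_rot: [-2.225, -2.218, -0.0]
force: [0.7, -0.1, -2.3]
opening: 0.549
grasp_force: 41.9
row [0.001  0.0002 0.0008] yaw -0.003 tcp [ 0.5448 -0.356   0.0873] th 89.83 t 7.88
```

```bash

python3 -m crank '[[[0,0,0.001,0],[0,0,0.0015,0],[0,0,0.0015,0]]]'
```

```text
clock: 8.25
tcp_pos: [0.5449, -0.3561, 0.0863]
eef_rot: [2.224, 2.218, 0.0]
force: [-2.3, 0.7, 4.4]
opening: 0.554
grasp_force: 42.7
```

```bash

python3 -m crank '[[[0,0,0,0],[0,0,0,0],[0,0,0,0],[0,0,-0.02,0],[0,0,-0.05,0],[0,0,-0.08,0],[0,0,-0.11,0],[0,0,-0.115,0]]]' 100
python3 go.py .471 .002 .2 0
```

```text
clock: 9.25
tcp_pos: [0.5459, -0.3568, 0.2045]
eef_rot: [2.221, 2.215, 0.001]
force: [-0.7, 0.9, -0.6]
opening: 1.0
grasp_force: 0.0
row [ 0.3586 -0.076   0.0032] yaw 1.568 tcp [ 0.5459 -0.3568  0.2045] th 89.83 t 9.25
```

```bash

python3 -m crank '[[[0.03,-0.006,0,0.15],[0.08,-0.017,0,0.33],[0.13,-0.028,0,0.51],[0.18,-0.038,0,0.69],[0.23,-0.049,0,0.87],[0.28,-0.06,0,1.05],[0.32,-0.068,0,1.23],[0.35,-0.074,0,1.41]]]'
python3 -m crank '[[[0,0,0,0.16],[0,0,0,0.16]]]'
python3 go.py .471 .002 .0905 0
python3 - <<'E'
from h import *
b=camera("side")[:,:,::-1][120:330,280:560]; cv2.imwrite("pics/m4.png",cv2.resize(b,None,fx=2,fy=2))
camera("side")
for d in silhouettes("side","blue_bottle"): 
    if d["p"]>.4: print(d["p"],d["bbox"],*fit("side",d["bbox"],.024,.003,.115))
E
```

```text
clock: 10.25
tcp_pos: [0.4711, -0.0042, 0.2011]
eef_rot: [-3.132, -0.239, 0.0]
force: [0.4, -0.2, -0.3]
opening: 1.002
grasp_force: 0.0
clock: 10.5
tcp_pos: [0.4718, -0.0055, 0.2011]
eef_rot: [3.142, -0.001, 0.0]
force: [0.3, -0.2, -0.1]
opening: 1.002
grasp_force: 0.0
row [-0.0008 -0.0075  0.1106] yaw -0.001 tcp [ 0.4718 -0.0055  0.2011] th -0.03 t 10.5
0.86 [448.6, 117.6, 480.5, 174.0] [ 0.54376775 -0.35049086] [-1.62338846 -1.25309443  1.51398721  1.10151604]
```

View pics/m4.png

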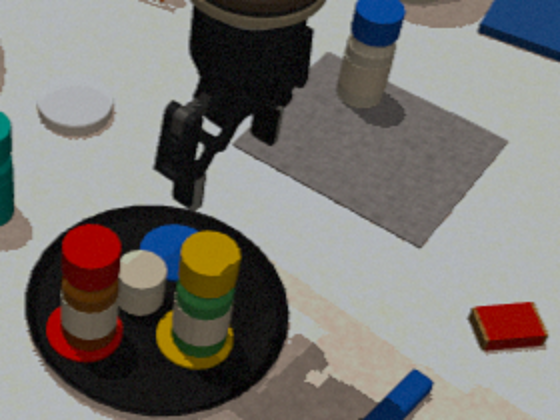

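```bash

python3 -m crank '[[[0,-0.0075,0.01,0],[0,-0.0075,0.04,0],[0,-0.0075,0.075,0],[0,-0.0075,0.1,0],[0,-0.0075,0.11,0],[0,-0.0075,0.11,0]]]'
python3 -m crank '[[[0,0,0,0],[0,0,0,0],[0,0,0,0],[0,0,0,0],[0,0,0,0],[0,0,0,0]]]' 45 40
python3 go.py .44 -.30 .0865 0
```

```text
clock: 11.4
tcp_pos: [0.4715, 0.0018, 0.0903]
eef_rot: [-3.141, 0.003, 0.002]
force: [-0.2, 0.4, 0.5]
opening: 1.001
grasp_force: 0.0
clock: 12.15
tcp_pos: [0.4725, 0.0017, 0.0917]
eef_rot: [3.142, -0.003, 0.003]
force: [-0.3, 1.3, 9.2]
opening: 0.55
grasp_force: 39.7
row [-0.0318  0.3018  0.0051] yaw -0.002 tcp [0.4725 0.0017 0.0917] th -0.13 t 12.15
```

```bash

python3 -m crank '[[[0,0,-0.01,0],[0,0,-0.035,0],[0,0,-0.065,0],[-0.002,0.015,-0.08,0],[-0.005,0.045,-0.08,0],[-0.01,0.09,-0.08,0],[-0.015,0.135,-0.08,0],[-0.02,0.18,-0.08,0]]]'
python3 -m crank '[[[-0.004,0.045,0,0],[-0.008,0.085,0,0],[-0.01,0.108,0,0],[-0.012,0.12,0.005,0],[-0.012,0.122,0.025,0],[-0.012,0.122,0.05,0],[-0.012,0.122,0.068,0],[-0.012,0.122,0.075,0]]]'
python3 -m crank '[[[0,0,0.003,0],[0,0,0.005,0],[0,0,0.006,0],[0,0,0.007,0],[0,0,0.007,0]]]'
python3 go.py .44 -.30 .0865 0
```

```text
clock: 13.15
tcp_pos: [0.4507, -0.1803, 0.171]
eef_rot: [3.141, -0.004, 0.0]
force: [-0.5, 0.7, -1.4]
opening: 0.551
grasp_force: 41.6
clock: 14.15
tcp_pos: [0.4383, -0.2995, 0.0947]
eef_rot: [-3.14, 0.003, 0.003]
force: [0.6, 0.4, -0.6]
opening: 0.55
grasp_force: 41.7
clock: 14.78
tcp_pos: [0.4393, -0.3003, 0.0889]
eef_rot: [3.141, -0.003, 0.0]
force: [-0.1, 0.4, -2.1]
opening: 0.55
grasp_force: 41.7
row [ 0.0007 -0.0003  0.0024] yaw -0.002 tcp [ 0.4393 -0.3003  0.0889] th -0.12 t 14.78
```

```bash

python3 -m crank '[[[0,0,0.001,0],[0,0,0.002,0],[0,0,0.002,0]]]'
python3 -m crank '[[[0,0,0.0005,0],[0,0,0.001,0],[0,0,0.001,0]]]'
```

```text
clock: 15.15
tcp_pos: [0.4395, -0.3003, 0.0877]
eef_rot: [3.141, -0.003, 0.001]
force: [-3.5, 3.1, 18.5]
opening: 0.554
grasp_force: 43.9
clock: 15.52
tcp_pos: [0.4397, -0.3003, 0.0876]
eef_rot: [3.141, -0.003, 0.002]
force: [-6.6, 7.8, 39.0]
opening: 0.549
grasp_force: 46.0
```

```bash

python3 -m crank '[[[0,0,-0.001,0],[0,0,-0.002,0],[0,0,-0.002,0]]]'
python3 -m crank '[[[0,0,0,0],[0,0,0,0],[0,0,0,0],[0,0,-0.02,0],[0,0,-0.05,0],[0,0,-0.08,0],[0,0,-0.11,0],[0,0,-0.115,0]]]' 100
python3 go.py .541 .060 .2 90
```

```text
clock: 15.9
tcp_pos: [0.4393, -0.3003, 0.0878]
eef_rot: [3.142, -0.003, 0.0]
force: [-0.5, -0.1, 2.7]
opening: 0.553
grasp_force: 42.0
clock: 16.9
tcp_pos: [0.44, -0.3008, 0.2047]
eef_rot: [3.14, -0.003, 0.004]
force: [-0.3, -0.6, 0.8]
opening: 1.004
grasp_force: 0.0
row [ 0.1001 -0.3611  0.0042] yaw -1.573 tcp [ 0.44   -0.3008  0.2047] th -0.13 t 16.9
```

```bash

python3 -m crank '[[[0.008,-0.03,0,-0.15],[0.022,-0.08,0,-0.33],[0.036,-0.13,0,-0.51],[0.05,-0.18,0,-0.69],[0.064,-0.23,0,-0.87],[0.078,-0.28,0,-1.05],[0.09,-0.325,0,-1.23],[0.098,-0.353,0,-1.41]]]'
python3 -m crank '[[[0,0,0,-0.16],[0,0,0,-0.16]]]'
python3 go.py .541 .060 .0905 90
```

```text
clock: 17.9
tcp_pos: [0.5379, 0.0547, 0.202]
eef_rot: [-2.387, -2.042, 0.001]
force: [-0.3, -0.5, 0.1]
opening: 0.999
grasp_force: 0.0
clock: 18.15
tcp_pos: [0.5376, 0.0529, 0.202]
eef_rot: [-2.224, -2.217, 0.001]
force: [0.2, -0.5, -0.5]
opening: 1.0
grasp_force: 0.0
row [0.0071 0.0036 0.1115] yaw -0.003 tcp [0.5376 0.0529 0.202 ] th 89.83 t 18.15
```

```bash

python3 -m crank '[[[0.006,0.0035,0.01,0],[0.006,0.0035,0.04,0],[0.006,0.0035,0.075,0],[0.006,0.0035,0.1,0],[0.006,0.0035,0.111,0],[0.006,0.0035,0.111,0]]]'
python3 -m crank '[[[0,0,0,0],[0,0,0,0],[0,0,0,0],[0,0,0,0],[0,0,0,0],[0,0,0,0]]]' 45 40
python3 go.py .545 -.25 .0865 90
```

```text
clock: 18.9
tcp_pos: [0.5412, 0.0584, 0.0912]
eef_rot: [-2.226, -2.216, 0.001]
force: [1.3, 0.7, 0.5]
opening: 1.002
grasp_force: 0.0
clock: 19.65
tcp_pos: [0.5423, 0.0586, 0.0928]
eef_rot: [2.224, 2.217, 0.002]
force: [-0.2, -0.5, 7.0]
opening: 0.547
grasp_force: 40.0
row [-0.3086  0.0036  0.0063] yaw -0.003 tcp [0.5423 0.0586 0.0928] th 89.82 t 19.65
```

```bash

python3 -m crank '[[[0,0,-0.01,0],[0,0,-0.035,0],[0,0,-0.065,0],[-0.01,0,-0.09,0],[-0.035,0,-0.095,0],[-0.08,0,-0.095,0],[-0.125,0,-0.095,0],[-0.17,0,-0.095,0]]]'
python3 -m crank '[[[-0.045,0.001,0,0],[-0.09,0.002,0,0],[-0.115,0.003,0,0],[-0.13,0.004,0,0],[-0.138,0.004,0.02,0],[-0.138,0.004,0.05,0],[-0.138,0.004,0.075,0],[-0.138,0.004,0.09,0]]]'
python3 -m crank '[[[0,0,0.003,0],[0,0,0.005,0],[0,0,0.006,0],[0,0,0.006,0]]]'
python3 go.py .545 -.25 .088 90
python3 - <<'E'
from h import *
b=camera("side")[:,:,::-1][60:330,280:560]; cv2.imwrite("pics/m5.png",cv2.resize(b,None,fx=2,fy=2))
E
```

```text
clock: 20.65
tcp_pos: [0.5408, -0.1128, 0.1876]
eef_rot: [2.224, 2.218, 0.001]
force: [-0.4, 0.0, -2.0]
opening: 0.553
grasp_force: 41.9
clock: 21.65
tcp_pos: [0.5442, -0.2487, 0.096]
eef_rot: [-2.223, -2.218, 0.0]
force: [0.7, 0.9, -1.9]
opening: 0.551
grasp_force: 41.8
clock: 22.15
tcp_pos: [0.5449, -0.2496, 0.0913]
eef_rot: [2.224, 2.218, 0.0]
force: [-0.1, 0.1, -2.2]
opening: 0.548
grasp_force: 41.8
row [-0.0004  0.0001  0.0033] yaw -0.003 tcp [ 0.5449 -0.2496  0.0913] th 89.83 t 22.15
```

View pics/m5.png

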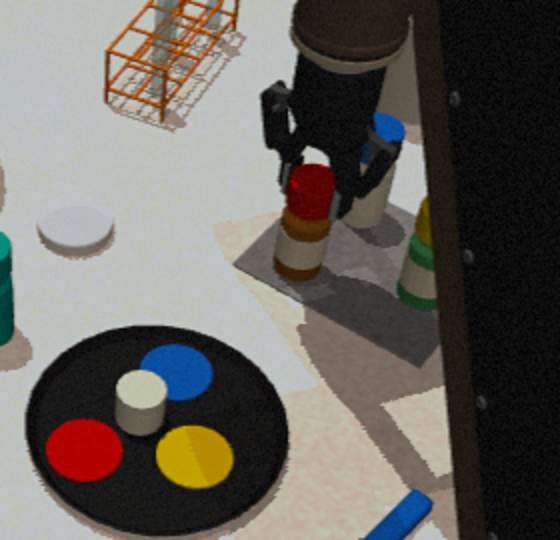

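```bash

python3 -m crank '[[[-0.004,0,0,0],[-0.007,0,0,0],[-0.007,0,0.001,0],[-0.007,0,0.0015,0],[-0.007,0,0.002,0],[-0.007,0,0.002,0]]]'
python3 -m crank '[[[0,0,0.0005,0],[0,0,0.001,0],[0,0,0.001,0]]]'
```

```text
clock: 22.95
tcp_pos: [0.5445, -0.2564, 0.0889]
eef_rot: [-2.225, -2.218, 0.0]
force: [-0.4, 0.0, -0.9]
opening: 0.553
grasp_force: 41.9
clock: 23.32
tcp_pos: [0.5448, -0.2566, 0.0887]
eef_rot: [2.224, 2.218, 0.0]
force: [-3.6, 1.0, 14.3]
opening: 0.549
grasp_force: 43.0
```

```bash

python3 -m crank '[[[0,0,-0.001,0],[0,0,-0.001,0],[0,0,-0.001,0],[0,0,-0.001,0],[0,0,-0.02,0],[0,0,-0.05,0],[0,0,-0.08,0],[0,0,-0.11,0]]]' 100
python3 go.py .534 .002 .18 90
python3 - <<'E'
from h import *
np.set_printoptions(precision=4,suppress=True)
im=camera("top"); hsv=cv2.cvtColor(im,cv2.COLOR_RGB2HSV).astype(int); H,S,V=hsv[...,0],hsv[...,1],hsv[...,2]
roi=np.zeros(H.shape,bool); roi[232:358,260:384]=1
for k,m in (("red",((H<8)|(H>172))&(S>130)&(V>70)),("blue",(H>100)&(H<125)&(S>120)&(V>70)),("yellow",(H>20)&(H<35)&(S>120)&(V>70)),("jar",(S<60)&(V>130))):
    m=(m&roi).astype(np.uint8)
    n,l,st,ct=cv2.connectedComponentsWithStats(m)
    i=1+np.argmax(st[1:,4]); 
    z={"jar":.044}.get(k,.007); print(k,st[i],ct[i],back("top",ct[i],z)[:2])
    b=st[i]; 
    if k=="jar": print(fit("top",[b[0],b[1],b[0]+b[2],b[1]+b[3]],.022,.004,.044))
cv2.imwrite("pics/top6.png",im[200:360,250:400,::-1])
E
```

```text
clock: 24.32
tcp_pos: [0.5444, -0.2564, 0.1987]
eef_rot: [-2.225, -2.218, 0.0]
force: [0.1, -0.9, -0.7]
opening: 0.997
grasp_force: 0.0
row [ 0.2584 -0.0112  0.0187] yaw -0.003 tcp [ 0.5444 -0.2564  0.1987] th 89.83 t 24.32
red [271 260  36  36 986] [288.784  277.2505] [0.5449 0.0632]
blue [336 260  36  36 988] [353.7804 277.7652] [ 0.5431 -0.0586]
yellow [ 303  299   37   36 1016] [320.9941 316.7244] [0.4711 0.0033]
jar [325 299  59  59 908] [368.8458 343.0496] [ 0.4241 -0.0817]
(array([ 0.4491, -0.0578]), array([ 17.1442,  17.5183, -16.4886, -16.5794]))
```

```bash

python3 -m crank '[[[0.03,-0.001,0,0],[0.08,-0.003,0,0],[0.13,-0.005,0,0],[0.18,-0.008,0,0],[0.23,-0.01,0.03,0],[0.25,-0.011,0.06,0],[0.258,-0.011,0.09,0],[0.258,-0.011,0.11,0]]]'
python3 go.py .534 .002 .022 90
```

```text
clock: 25.38
tcp_pos: [0.5338, 0.0024, 0.0864]
eef_rot: [-2.223, -2.219, 0.001]
force: [0.7, -0.5, -0.0]
opening: 1.003
grasp_force: 0.0
row [-0.0004  0.0003  0.0644] yaw -0.002 tcp [0.5338 0.0024 0.0864] th 89.9 t 25.38
```

```bash
python3 - <<'E'
from h import *
im=camera("side"); b=im[:,:,::-1][180:350,270:450]; cv2.imwrite("pics/m7.png",cv2.resize(b,None,fx=3,fy=3))
E
```

```text
(no output)
```

View pics/m7.png

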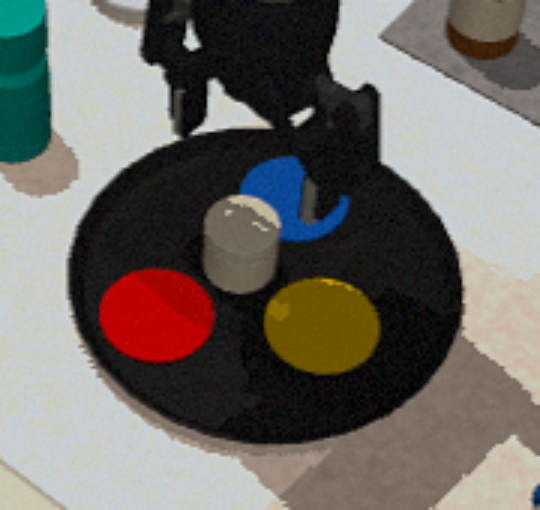

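```bash

python3 -m crank '[[[0,0,0.015,0],[0,0,0.035,0],[0,0,0.052,0],[0,0,0.062,0],[0,0,0.064,0],[0,0,0.064,0]]]'
python3 -m crank '[[[0,0,0,0],[0,0,0,0],[0,0,0,0],[0,0,0,0],[0,0,0,0],[0,0,0,0]]]' 40 40
python3 go.py .551 .2885 .066 90
```

```text
clock: 26.18
tcp_pos: [0.5345, 0.0016, 0.024]
eef_rot: [2.225, 2.218, 0.0]
force: [-0.2, -0.3, -0.1]
opening: 1.004
grasp_force: 0.0
clock: 26.92
tcp_pos: [0.5347, 0.0016, 0.0244]
eef_rot: [2.224, 2.218, 0.001]
force: [-1.8, 0.1, 8.6]
opening: 0.501
grasp_force: 39.5
row [ 0.287   0.0155 -0.0416] yaw -0.003 tcp [0.5347 0.0016 0.0244] th 89.83 t 26.93
```

```bash

python3 -m crank '[[[0,0,-0.01,0],[0,0,-0.035,0],[0,0,-0.07,0],[0.01,0,-0.1,0],[0.035,0.002,-0.1,0],[0.08,0.004,-0.1,0],[0.125,0.007,-0.1,0],[0.17,0.009,-0.1,0]]]'
python3 -m crank '[[[0.045,0.002,0,0],[0.085,0.005,0,0],[0.105,0.006,0,0],[0.117,0.007,0,0],[0.117,0.007,0.015,0],[0.117,0.007,0.035,0],[0.117,0.007,0.046,0],[0.117,0.007,0.05,0]]]'
python3 go.py .551 .2885 .0684 90
python3 - <<'E'
from h import *
np.set_printoptions(precision=4,suppress=True)
im=camera("side"); b=im[:,:,::-1][240:460,130:350]; cv2.imwrite("pics/m8.png",cv2.resize(b,None,fx=2.5,fy=2.5))
im=camera("top"); b=im[:,:,::-1][220:350,100:260]; cv2.imwrite("pics/m8t.png",cv2.resize(b,None,fx=3,fy=3))
E
```

```text
clock: 27.92
tcp_pos: [0.5439, 0.1729, 0.1245]
eef_rot: [2.225, 2.218, 0.001]
force: [0.2, -0.9, 0.4]
opening: 0.497
grasp_force: 40.8
clock: 28.92
tcp_pos: [0.5508, 0.2875, 0.0728]
eef_rot: [-2.225, -2.217, 0.002]
force: [0.7, 0.5, -0.8]
opening: 0.501
grasp_force: 40.8
row [0.001  0.0002 0.0044] yaw -0.004 tcp [0.5508 0.2875 0.0728] th 89.78 t 28.93
```

View pics/m8.png

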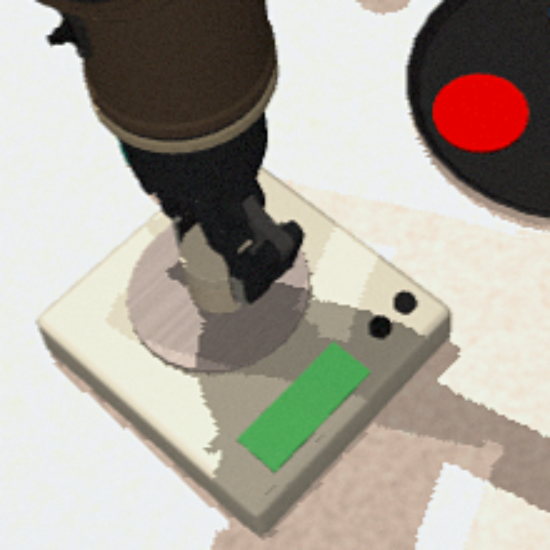

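Jar is held just over the pan centre (jar foot near crop (215,300), pan centre ≈(218,290)). Lower it.

```bash

python3 -m crank '[[[0.0005,0,0.0015,0],[0.001,0,0.0025,0],[0.001,0,0.003,0],[0.001,0,0.003,0]]]'
python3 -m crank '[[[0,0,0.0007,0],[0,0,0.001,0],[0,0,0.001,0]]]'
```

```text
clock: 29.52
tcp_pos: [0.5512, 0.2896, 0.0709]
eef_rot: [2.225, 2.218, 0.0]
force: [-0.1, -0.5, 0.2]
opening: 0.503
grasp_force: 40.8
clock: 29.9
tcp_pos: [0.5512, 0.2895, 0.0698]
eef_rot: [-2.225, -2.218, 0.0]
force: [-0.9, 0.5, -0.6]
opening: 0.5
grasp_force: 40.8
```

```bash

python3 -m crank '[[[0,0,0.0007,0],[0,0,0.001,0],[0,0,0.001,0]]]'
python3 -m crank '[[[0,0,0.0005,0],[0,0,0.0005,0]]]'
```

```text
clock: 30.28
tcp_pos: [0.5512, 0.2895, 0.0687]
eef_rot: [-2.225, -2.218, 0.0]
force: [0.8, -0.1, -1.6]
opening: 0.503
grasp_force: 40.8
clock: 30.52
tcp_pos: [0.5513, 0.2895, 0.0684]
eef_rot: [2.225, 2.218, 0.0]
force: [-0.7, -0.3, 2.7]
opening: 0.5
grasp_force: 41.3
```

```bash

python3 -m crank '[[[0,0,0,0],[0,0,0,0],[0,0,0,0],[0,0,0,0],[0,0,-0.02,0],[0,0,-0.05,0],[0,0,-0.09,0],[0,0,-0.13,0]]]' 100
python3 go.py .5445 -.2566 .2 90
```

```text
clock: 31.52
tcp_pos: [0.551, 0.2894, 0.1994]
eef_rot: [-2.225, -2.218, 0.001]
force: [0.2, 0.3, 0.2]
opening: 1.003
grasp_force: 0.0
row [-5.46e-01 -4.80e-03 -5.00e-04] yaw -0.003 tcp [0.551  0.2894 0.1994] th 89.83 t 31.52
```

```bash

python3 -m crank '[[[-0.03,0,0,0],[-0.085,-0.001,0,0],[-0.145,-0.001,0,0],[-0.205,-0.002,0,0],[-0.265,-0.003,0,0],[-0.325,-0.003,0,0],[-0.385,-0.004,0,0],[-0.435,-0.0045,0,0]]]'
python3 - <<'E'
from h import *
np.set_printoptions(precision=4,suppress=True)
im=camera("top"); b=im[:,:,::-1][220:350,100:260]; cv2.imwrite("pics/m9.png",cv2.resize(b,None,fx=4,fy=4,interpolation=cv2.INTER_CUBIC))
camera("top")
for d in silhouettes("top","jar"):
    if d["p"]>.3: print(d["p"],d["bbox"],fit("top",d["bbox"],.022,.048,.088)[0])
E
python3 go.py .5445 -.2566 .2 90
```

```text
clock: 32.52
tcp_pos: [0.5451, -0.1478, 0.1984]
eef_rot: [2.225, 2.217, 0.0]
force: [1.1, -0.2, 0.1]
opening: 1.001
grasp_force: 0.0
0.76 [144.8, 262.4, 172.5, 288.2] [0.5455 0.2894]
row [-0.1088  0.     -0.0017] yaw -0.007 tcp [ 0.5452 -0.1478  0.1983] th 89.63 t 32.67
```

View pics/m9.png

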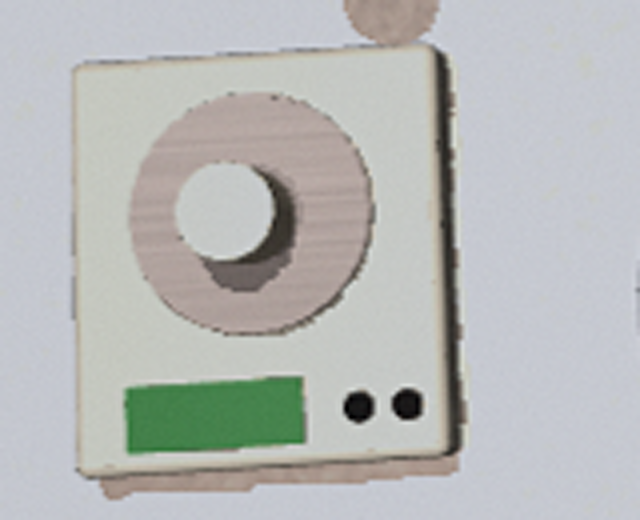

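```bash

python3 -m crank '[[[-0.05,0,0,0],[-0.09,0,0,0],[-0.109,0,0,0],[-0.109,0,0.03,0],[-0.109,0,0.06,0],[-0.109,0,0.09,0],[-0.109,0,0.11,0],[-0.109,0,0.11,0]]]'
python3 -m crank '[[[0,0,0,0],[0,0,0,0],[0,0,0,0],[0,0,0,0],[0,0,0,0],[0,0,0,0]]]' 45 40
python3 go.py .545 .062 .0905 90
python3 - <<'E'
from h import *
for p,z in (((156.5,272.75),.088),((162.75,273.25),.048)): print(back("top",p,z))
E
```

```text
clock: 33.67
tcp_pos: [0.5443, -0.2528, 0.087]
eef_rot: [-2.222, -2.217, 0.001]
force: [-0.5, 0.3, 0.6]
opening: 1.002
grasp_force: 0.0
clock: 34.42
tcp_pos: [0.5457, -0.2547, 0.0895]
eef_rot: [2.224, 2.217, 0.001]
force: [-0.1, 1.6, 6.8]
opening: 0.55
grasp_force: 40.2
row [ 0.3167 -0.0017 -0.0012] yaw -0.003 tcp [ 0.5457 -0.2547  0.0895] th 89.82 t 34.42
[0.54883768 0.28805924 0.088     ]
[0.55097856 0.28848455 0.048     ]
```

```bash

python3 -m crank '[[[0,0,-0.01,0],[0,0,-0.035,0],[0,0,-0.07,0],[0.01,0,-0.09,0],[0.035,0,-0.09,0],[0.08,0,-0.09,0],[0.125,-0.001,-0.09,0],[0.17,-0.001,-0.09,0]]]'
python3 -m crank '[[[0.045,0,0,0],[0.09,0,0,0],[0.12,-0.001,0,0],[0.139,-0.001,0,0],[0.147,-0.001,0.01,0],[0.147,-0.001,0.035,0],[0.147,-0.001,0.06,0],[0.147,-0.001,0.075,0]]]'
python3 -m crank '[[[0,0,0.002,0],[0,0,0.004,0],[0,0,0.005,0],[0,0,0.006,0],[0,0,0.006,0]]]'
python3 go.py .545 .062 .0935 90
python3 - <<'E'
from h import *
im=camera("side"); b=im[:,:,::-1][180:350,270:450]; cv2.imwrite("pics/m10.png",cv2.resize(b,None,fx=3,fy=3))
E
```

```text
clock: 35.42
tcp_pos: [0.544, -0.0826, 0.1785]
eef_rot: [-2.225, -2.218, 0.0]
force: [0.5, -0.0, -1.2]
opening: 0.547
grasp_force: 41.8
clock: 36.42
tcp_pos: [0.5434, 0.0619, 0.1017]
eef_rot: [-2.225, -2.217, 0.002]
force: [0.9, -0.1, -1.6]
opening: 0.553
grasp_force: 41.8
clock: 37.05
tcp_pos: [0.5441, 0.0626, 0.0975]
eef_rot: [2.225, 2.218, 0.0]
force: [-0.2, -0.5, -1.9]
opening: 0.552
grasp_force: 41.8
row [-0.0006  0.0009  0.004 ] yaw -0.003 tcp [0.5441 0.0626 0.0975] th 89.83 t 37.05
```

View pics/m10.png

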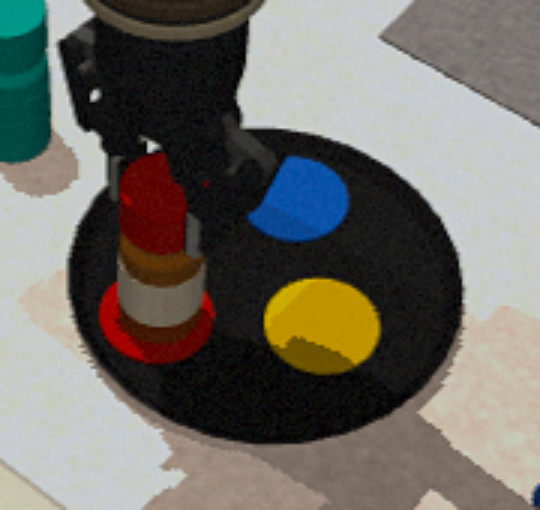

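```bash

python3 -m crank '[[[0,0,0.0015,0],[0,0,0.0025,0],[0,0,0.003,0],[0,0,0.003,0]]]'
python3 -m crank '[[[0,0,0.0007,0],[0,0,0.001,0],[0,0,0.001,0]]]'
```

```text
clock: 37.6
tcp_pos: [0.544, 0.0625, 0.0942]
eef_rot: [-2.225, -2.218, 0.0]
force: [1.1, 0.3, -2.2]
opening: 0.549
grasp_force: 41.8
clock: 37.98
tcp_pos: [0.5441, 0.0625, 0.0935]
eef_rot: [2.225, 2.218, 0.0]
force: [-0.1, 0.4, 4.2]
opening: 0.554
grasp_force: 42.6
```

```bash

python3 -m crank '[[[0,0,0,0],[0,0,0,0],[0,0,0,0],[0,0,0,0],[0,0,-0.02,0],[0,0,-0.05,0],[0,0,-0.08,0],[0,0,-0.11,0]]]' 100
python3 go.py .4395 -.3003 .2 0
```

```text
clock: 38.98
tcp_pos: [0.5439, 0.0625, 0.2042]
eef_rot: [-2.225, -2.218, 0.0]
force: [0.7, -0.2, 0.0]
opening: 1.001
grasp_force: 0.0
row [-0.3631 -0.1033  0.0043] yaw 1.568 tcp [0.5439 0.0625 0.2042] th 89.83 t 38.98
```

```bash

python3 -m crank '[[[-0.03,-0.008,0,0.15],[-0.08,-0.022,0,0.33],[-0.13,-0.036,0,0.51],[-0.18,-0.05,0,0.69],[-0.23,-0.065,0,0.87],[-0.28,-0.08,0,1.05],[-0.325,-0.092,0,1.23],[-0.355,-0.101,0,1.41]]]'
python3 -m crank '[[[0,0,0,0.16],[0,0,0,0.16]]]'
python3 go.py .4395 -.3003 .088 0
```

```text
clock: 39.98
tcp_pos: [0.4412, -0.2941, 0.2033]
eef_rot: [3.132, 0.236, 0.0]
force: [0.5, 0.9, -0.5]
opening: 1.001
grasp_force: 0.0
clock: 40.22
tcp_pos: [0.4417, -0.2924, 0.2032]
eef_rot: [-3.141, 0.003, 0.0]
force: [-0.3, 0.4, -0.6]
opening: 0.997
grasp_force: 0.0
row [-0.0022  0.0079  0.1152] yaw -0.002 tcp [ 0.4417 -0.2924  0.2032] th -0.13 t 40.23
```

```bash

python3 -m crank '[[[-0.002,0.008,0.01,0],[-0.002,0.008,0.04,0],[-0.002,0.008,0.075,0],[-0.002,0.008,0.1,0],[-0.002,0.008,0.115,0],[-0.002,0.008,0.115,0]]]'
python3 -m crank '[[[0,0,0,0],[0,0,0,0],[0,0,0,0],[0,0,0,0],[0,0,0,0],[0,0,0,0]]]' 45 40
python3 go.py .472 .0025 .093 0
```

```text
clock: 40.98
tcp_pos: [0.4395, -0.2998, 0.0874]
eef_rot: [-3.14, 0.001, 0.002]
force: [-0.7, -0.1, 0.8]
opening: 0.995
grasp_force: 0.0
clock: 41.72
tcp_pos: [0.4405, -0.3005, 0.0893]
eef_rot: [3.141, -0.003, 0.002]
force: [0.3, 1.5, 8.0]
opening: 0.549
grasp_force: 39.9
row [ 0.0309 -0.303  -0.0039] yaw -0.002 tcp [ 0.4405 -0.3005  0.0893] th -0.12 t 41.73
```

```bash

python3 -m crank '[[[0,0,-0.01,0],[0,0,-0.035,0],[0,0,-0.065,0],[0.002,-0.015,-0.08,0],[0.005,-0.045,-0.08,0],[0.01,-0.09,-0.08,0],[0.015,-0.135,-0.08,0],[0.02,-0.18,-0.08,0]]]'
python3 -m crank '[[[0.004,-0.045,0,0],[0.008,-0.085,0,0],[0.01,-0.108,0,0],[0.011,-0.122,0.003,0],[0.011,-0.123,0.02,0],[0.011,-0.123,0.045,0],[0.011,-0.123,0.06,0],[0.011,-0.123,0.067,0]]]'
python3 -m crank '[[[0,0,0.002,0],[0,0,0.004,0],[0,0,0.005,0],[0,0,0.005,0]]]'
python3 go.py .472 .0025 .093 0
```

```text
clock: 42.72
tcp_pos: [0.4599, -0.118, 0.1684]
eef_rot: [-3.141, 0.004, 0.0]
force: [1.0, 0.2, -2.2]
opening: 0.547
grasp_force: 41.6
clock: 43.72
tcp_pos: [0.4709, 0.0028, 0.1005]
eef_rot: [-3.141, 0.004, 0.002]
force: [-0.5, -0.2, -1.1]
opening: 0.55
grasp_force: 41.7
clock: 44.22
tcp_pos: [0.4717, 0.0028, 0.0965]
eef_rot: [3.142, -0.004, 0.001]
force: [-0.7, 0.1, -2.2]
opening: 0.554
grasp_force: 41.7
row [0.0003 0.0003 0.0035] yaw -0.002 tcp [0.4717 0.0028 0.0965] th -0.13 t 44.23
```

```bash

python3 -m crank '[[[0,0,0.0015,0],[0,0,0.002,0],[0,0,0.0025,0],[0,0,0.0025,0]]]'
python3 -m crank '[[[0,0,0.0005,0],[0,0,0.0005,0]]]'
```

```text
clock: 44.72
tcp_pos: [0.4716, 0.0028, 0.0937]
eef_rot: [-3.142, 0.003, 0.0]
force: [0.3, -0.1, -2.4]
opening: 0.551
grasp_force: 41.7
clock: 44.98
tcp_pos: [0.4717, 0.0028, 0.0934]
eef_rot: [-3.142, 0.003, -0.0]
force: [0.4, 1.2, 1.4]
opening: 0.549
grasp_force: 42.2
```

```bash

python3 -m crank '[[[0,0,0.0003,0],[0,0,0.0003,0],[0,0,0.0003,0],[0,0,0.0003,0],[0,0,-0.02,0],[0,0,-0.05,0],[0,0,-0.08,0],[0,0,-0.11,0]]]' 100
python3 go.py .5448 -.356 .2 90
```

```text
clock: 45.98
tcp_pos: [0.4715, 0.0028, 0.2043]
eef_rot: [-3.142, 0.003, 0.0]
force: [0.4, 0.0, -0.2]
opening: 1.001
grasp_force: 0.0
row [0.0741 0.3586 0.0043] yaw -1.573 tcp [0.4715 0.0028 0.2043] th -0.13 t 45.98
```

```bash

python3 -m crank '[[[0.006,0.03,0,-0.15],[0.017,0.08,0,-0.33],[0.028,0.13,0,-0.51],[0.038,0.18,0,-0.69],[0.049,0.23,0,-0.87],[0.06,0.28,0,-1.05],[0.067,0.325,0,-1.23],[0.073,0.354,0,-1.41]]]'
python3 -m crank '[[[0,0,0,-0.16],[0,0,0,-0.16]]]'
python3 go.py .5448 -.356 .086 90
python3 - <<'E'
from h import *
im=camera("top"); b=im[:,:,::-1][220:370,250:400]; cv2.imwrite("pics/m11.png",cv2.resize(b,None,fx=4,fy=4,interpolation=cv2.INTER_CUBIC))
E
```

```text
clock: 46.98
tcp_pos: [0.5437, -0.3535, 0.203]
eef_rot: [-2.39, -2.039, 0.0]
force: [-0.3, 0.8, 0.1]
opening: 1.001
grasp_force: 0.0
clock: 47.22
tcp_pos: [0.5436, -0.3515, 0.203]
eef_rot: [-2.226, -2.216, 0.0]
force: [0.0, 1.0, 0.4]
opening: 1.004
grasp_force: 0.0
row [-0.0045  0.0013  0.117 ] yaw -0.004 tcp [ 0.5436 -0.3515  0.203 ] th 89.75 t 47.23
```

View pics/m11.png

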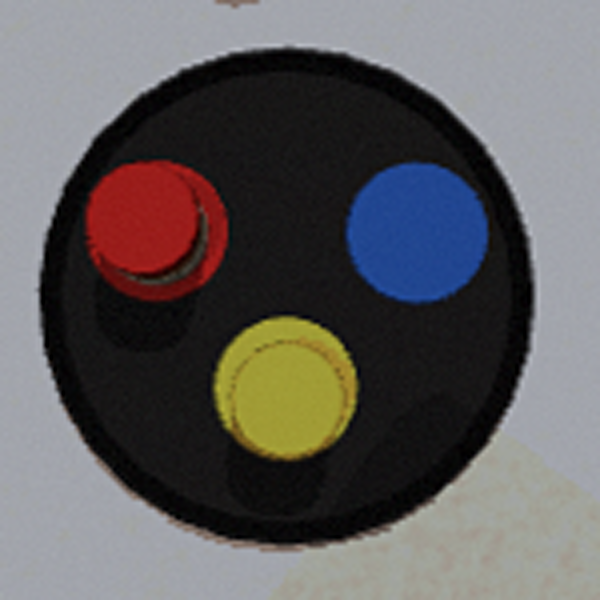

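```bash
python3 - <<'E'
from h import *
np.set_printoptions(precision=4,suppress=True)
now={n:camera(n) for n in("top","side")}
for n in now: cv2.imwrite(f"pics/{n}12.png",now[n][:,:,::-1])
def circ(n,im,g,z,r=.024):
    G=cv2.GaussianBlur(im.astype(np.float32),(0,0),.8); M=sum(cv2.Sobel(G[...,c],cv2.CV_32F,1,0)**2+cv2.Sobel(G[...,c],cv2.CV_32F,0,1)**2 for c in range(3))**.5
    best=(-1,)
    for x in np.arange(g[0]-.012,g[0]+.012,.0005):
        for y in np.arange(g[1]-.012,g[1]+.012,.0005):
            p=proj(n,cyl(x,y,r,z,z)[:72]).astype(np.float32)
            v=cv2.remap(np.minimum(M,60),p[:,:1],p[:,1:],cv2.INTER_LINEAR).mean()
            if v>best[0]: best=(v,x,y)
    return np.array(best)
old={n:cv2.imread(f"pics/{n}0.png") for n in now}
for k,g in (("yellow",(.471,.003)),("red",(.543,.061)),("blue",(.543,-.0585))):
    for n in now: print(k,n,"old",circ(n,old[n],g,.119), "now",circ(n,now[n],g,.119) if k!="blue" else "", "coaster now",circ(n,now[n],g,.007,.033))
for n in now:
    camera(n)
    for k in("yellow_bottle","red_bottle"):
        for d in silhouettes(n,k):
            x,e=fit(n,d["bbox"],.024,.007,.119)
            if d["p"]>.4 and x[0]<.6: print(n,k,round(d["p"],2),d["bbox"],x)
E
```

```text
Traceback (most recent call last):
  File "h.py", line 5, in proj
    c=calibration(n); P=np.atleast_2d(P); M=c["world_to_cam"]
ValueError: time passes only in moves, steps and waits
```

```bash
sed -i 's/^from bench import \*/import functools\nfrom bench import */; s/^import cv2, numpy as np/import cv2, numpy as np\ncalibration=functools.lru_cache(None)(calibration)/' h.py; python3 - <<'E'
from h import *
np.set_printoptions(precision=4,suppress=True)
def circ(n,im,g,z,r=.024):
    G=cv2.GaussianBlur(im.astype(np.float32),(0,0),.8); M=sum(cv2.Sobel(G[...,c],cv2.CV_32F,1,0)**2+cv2.Sobel(G[...,c],cv2.CV_32F,0,1)**2 for c in range(3))**.5
    best=(-1,)
    for x in np.arange(g[0]-.012,g[0]+.012,.0005):
        for y in np.arange(g[1]-.012,g[1]+.012,.0005):
            p=proj(n,cyl(x,y,r,z,z)[:72]).astype(np.float32)
            v=cv2.remap(np.minimum(M,60),p[:,:1],p[:,1:],cv2.INTER_LINEAR).mean()
            if v>best[0]: best=(v,x,y)
    return np.array(best)
old={n:cv2.imread(f"pics/{n}0.png") for n in ("top","side")}
now={n:cv2.imread(f"pics/{n}12.png") for n in ("top","side")}
for k,g in (("yellow",(.471,.003)),("red",(.543,.061)),("blue",(.543,-.0585))):
    for n in now: print(k,n,"old",circ(n,old[n],g,.119), "now",circ(n,now[n],g,.119) if k!="blue" else "", "coaster now",circ(n,now[n],g,.007,.033))
for n in now:
    camera(n)
    for k in("yellow_bottle","red_bottle"):
        for d in silhouettes(n,k):
            x,e=fit(n,d["bbox"],.024,.007,.119)
            if d["p"]>.4 and x[0]<.6: print(n,k,round(d["p"],2),d["bbox"],x)
E
```

```text
yellow top old [57.9322  0.466   0.    ] now [57.3685  0.465   0.0045] coaster now [60.      0.4695  0.0035]
yellow side old [60.      0.468   0.0025] now [60.      0.4665  0.0035] coaster now [58.6874  0.4695  0.008 ]
red top old [59.4558  0.543   0.063 ] now [59.1634  0.543   0.065 ] coaster now [60.     0.545  0.064]
red side old [60.      0.5425  0.062 ] now [60.      0.5435  0.064 ] coaster now [58.4234  0.5435  0.0675]
blue top old [59.5299  0.5455 -0.055 ] now  coaster now [60.      0.542  -0.0595]
blue side old [60.      0.544  -0.0555] now  coaster now [48.0071  0.5475 -0.0565]
top yellow_bottle 0.96 [309.4, 304.7, 337.3, 334.2] [ 0.4668 -0.0009]
side yellow_bottle 0.78 [364.3, 237.2, 399.4, 299.9] [0.4682 0.0067]
side yellow_bottle 0.43 [142.3, 300.8, 310.2, 450.4] [0.5083 0.3162]
side red_bottle 0.63 [307.3, 235.9, 340.2, 292.7] [0.5439 0.0657]
```

```bash

python3 -m crank '[[[-0.001,0.001,0.01,0],[-0.001,0.001,0.04,0],[-0.001,0.001,0.075,0],[-0.001,0.001,0.1,0],[-0.001,0.001,0.115,0],[-0.001,0.001,0.115,0]]]'
python3 -m crank '[[[0,0,0,0],[0,0,0,0],[0,0,0,0],[0,0,0,0],[0,0,0,0],[0,0,0,0]]]' 45 40
python3 go.py .5435 -.059 .093 90
```

```text
clock: 48.42
tcp_pos: [0.5443, -0.3521, 0.0872]
eef_rot: [-2.224, -2.217, 0.0]
force: [-0.1, -0.3, 0.5]
opening: 0.999
grasp_force: 0.0
clock: 49.18
tcp_pos: [0.5453, -0.3528, 0.0895]
eef_rot: [2.224, 2.217, 0.0]
force: [-1.3, -0.1, 5.4]
opening: 0.552
grasp_force: 40.4
row [ 0.2938 -0.0027 -0.0038] yaw -0.003 tcp [ 0.5453 -0.3528  0.0895] th 89.83 t 49.17
```

```bash

python3 -m crank '[[[0,0,-0.01,0],[0,0,-0.035,0],[0,0,-0.07,0],[0.01,0,-0.09,0],[0.035,0,-0.09,0],[0.08,0,-0.09,0],[0.125,-0.001,-0.09,0],[0.17,-0.001,-0.09,0]]]'
python3 -m crank '[[[0.045,0,0,0],[0.085,0,0,0],[0.11,-0.001,0,0],[0.121,-0.001,0.005,0],[0.124,-0.001,0.02,0],[0.124,-0.001,0.045,0],[0.124,-0.001,0.065,0],[0.124,-0.001,0.075,0]]]'
python3 -m crank '[[[0,0,0.003,0],[0,0,0.005,0],[0,0,0.006,0],[0,0,0.006,0]]]'
python3 go.py .5435 -.059 .0935 90
```

```text
clock: 50.18
tcp_pos: [0.5429, -0.1792, 0.1771]
eef_rot: [-2.223, -2.217, 0.001]
force: [0.3, 0.3, -2.8]
opening: 0.55
grasp_force: 41.9
clock: 51.18
tcp_pos: [0.5426, -0.0588, 0.1012]
eef_rot: [-2.224, -2.216, 0.002]
force: [-0.9, 0.3, -2.7]
opening: 0.553
grasp_force: 41.8
clock: 51.68
tcp_pos: [0.544, -0.0584, 0.0977]
eef_rot: [2.224, 2.218, 0.001]
force: [-0.0, 0.1, -1.6]
opening: 0.548
grasp_force: 41.8
row [-0.0006 -0.0005  0.0042] yaw -0.003 tcp [ 0.544  -0.0584  0.0977] th 89.83 t 51.67
```

```bash

python3 -m crank '[[[0,-0.001,0.0015,0],[0,-0.001,0.0025,0],[0,-0.001,0.003,0],[0,-0.001,0.003,0]]]'
python3 -m crank '[[[0,0,0.0007,0],[0,0,0.001,0],[0,0,0.001,0]]]'
```

```text
clock: 52.18
tcp_pos: [0.5427, -0.0584, 0.0943]
eef_rot: [-2.225, -2.218, 0.0]
force: [-0.0, 0.3, -3.0]
opening: 0.553
grasp_force: 41.8
clock: 52.55
tcp_pos: [0.5428, -0.0584, 0.0935]
eef_rot: [2.225, 2.218, 0.0]
force: [-1.6, -1.1, 5.3]
opening: 0.551
grasp_force: 42.5
```

```bash

python3 -m crank '[[[0,0,0,0],[0,0,0,0],[0,0,0,0],[0,0,0,0],[0,0,-0.02,0],[0,0,-0.05,0],[0,0,-0.08,0],[0,0,-0.11,0]]]' 100
python3 -m crank '[[[-0.03,0,0,0],[-0.08,0,0,0],[-0.13,0,0,0],[-0.18,0,0,0],[-0.22,0,0,0],[-0.22,0,0,0]]]'
python3 - <<'E'
from h import *
np.set_printoptions(precision=4,suppress=True)
now={n:camera(n)[:,:,::-1].copy() for n in ("top","side")}
for n in now: cv2.imwrite(f"pics/{n}13.png",now[n])
def circ(n,im,g,z,r=.024):
    G=cv2.GaussianBlur(im.astype(np.float32),(0,0),.8); M=sum(cv2.Sobel(G[...,c],cv2.CV_32F,1,0)**2+cv2.Sobel(G[...,c],cv2.CV_32F,0,1)**2 for c in range(3))**.5
    best=[]
    for x in np.arange(g[0]-.01,g[0]+.01,.001):
        for y in np.arange(g[1]-.01,g[1]+.01,.001):
            p=proj(n,cyl(x,y,r,z,z)[:72]).astype(np.float32)
            best.append((np.minimum(cv2.remap(M,p[:,:1],p[:,1:],cv2.INTER_LINEAR),200).mean(),x,y))
    b=np.array(sorted(best)[-5:]); return b.mean(0)
for k,g in (("yellow",(.471,.003)),("red",(.543,.061)),("blue",(.543,-.0585))):
    print(k,"cap",*[circ(n,now[n],g,.119) for n in now],"coaster",*[circ(n,now[n],g,.007,.033) for n in now])
a=cv2.resize(now["top"][225:360,255:390],(390,390),interpolation=cv2.INTER_CUBIC);b=cv2.resize(now["side"][190:340,280:430],(390,390),interpolation=cv2.INTER_CUBIC)
cv2.imwrite("pics/m13.png",np.hstack([a,b]))
E
```

```text
clock: 53.55
tcp_pos: [0.5426, -0.0584, 0.2042]
eef_rot: [-2.225, -2.218, 0.0]
force: [0.2, 0.4, -0.2]
opening: 0.997
grasp_force: 0.0
clock: 54.3
tcp_pos: [0.5418, -0.281, 0.2031]
eef_rot: [2.227, 2.215, -0.0]
force: [0.3, -0.1, -0.5]
opening: 1.0
grasp_force: 0.0
yellow cap [133.9255   0.4654   0.0016] [200.       0.4678   0.0046] coaster [200.       0.4728   0.0038] [172.4774   0.4704   0.0072]
red cap [177.8081   0.5438   0.0628] [200.       0.5446   0.0648] coaster [199.8645   0.5452   0.0636] [170.7847   0.5446   0.0668]
blue cap [176.9777   0.5416  -0.0607] [200.       0.5424  -0.0593] coaster [197.4279   0.5438  -0.0599] [119.2177   0.5462  -0.0563]
```

View pics/m13.png

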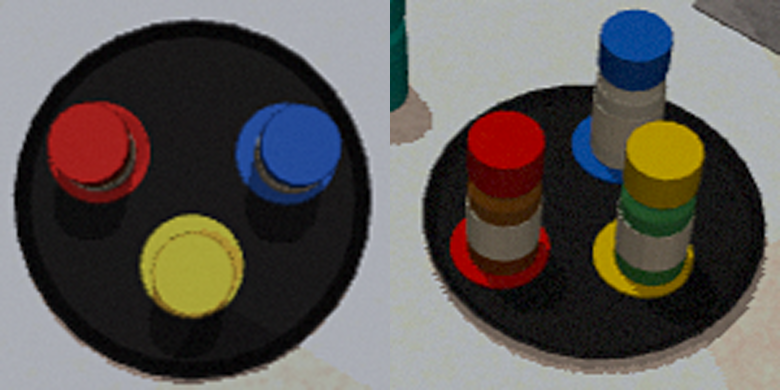

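```bash
python3 go.py .469 .003 .2 0
```

```text
row [ 0.281  -0.0738  0.0032] yaw 1.567 tcp [ 0.5417 -0.2783  0.203 ] th 89.77 t 54.4
```

```bash

python3 -m crank '[[[0.02,-0.006,0,0.15],[0.06,-0.016,0,0.33],[0.1,-0.026,0,0.51],[0.14,-0.037,0,0.69],[0.18,-0.047,0,0.87],[0.22,-0.058,0,1.05],[0.255,-0.067,0,1.23],[0.275,-0.072,0,1.41]]]'
python3 -m crank '[[[0,0,0,0.16],[0,0,0,0.16]]]'
python3 go.py .469 .003 .0925 0
```

```text
clock: 55.4
tcp_pos: [0.4696, -0.0006, 0.2034]
eef_rot: [-3.132, -0.242, 0.0]
force: [1.0, 0.7, 0.0]
opening: 1.001
grasp_force: 0.0
clock: 55.65
tcp_pos: [0.4704, -0.002, 0.2034]
eef_rot: [-3.141, -0.001, -0.0]
force: [0.4, 0.6, -0.5]
opening: 0.999
grasp_force: 0.0
row [-0.0014 -0.005   0.1109] yaw 0.0 tcp [ 0.4704 -0.002   0.2034] th 0.03 t 55.65
```

```bash

python3 -m crank '[[[-0.001,-0.005,0.01,0],[-0.001,-0.005,0.04,0],[-0.001,-0.005,0.075,0],[-0.001,-0.005,0.1,0],[-0.001,-0.005,0.111,0],[-0.001,-0.005,0.111,0]]]'
python3 -m crank '[[[0,0,0,0],[0,0,0,0],[0,0,0,0],[0,0,0,0],[0,0,0,0],[0,0,0,0]]]' 45 40
python3 -m crank '[[[0,0,-0.003,0],[0,0,-0.005,0],[0.002,0,-0.006,0],[0.0045,0,-0.006,0],[0.0045,0,-0.005,0],[0.0045,0,-0.003,0],[0.0045,0,-0.002,0],[0.0045,0,-0.002,0]]]'
```

```text
clock: 56.4
tcp_pos: [0.4694, 0.0019, 0.0918]
eef_rot: [-3.141, 0.002, 0.002]
force: [-0.1, 0.4, -0.4]
opening: 1.003
grasp_force: 0.0
clock: 57.15
tcp_pos: [0.4706, 0.0019, 0.0932]
eef_rot: [-3.142, 0.003, -0.003]
force: [-0.2, 3.1, 9.6]
opening: 0.553
grasp_force: 39.7
clock: 58.15
tcp_pos: [0.4742, 0.0018, 0.0941]
eef_rot: [-3.142, 0.003, 0.001]
force: [0.9, 0.3, -1.7]
opening: 0.553
grasp_force: 41.2
```

```bash

python3 -m crank '[[[0,0,0.0005,0],[0,0,0.0008,0],[0,0,0.0008,0]]]'
python3 -m crank '[[[0,0,0.0005,0],[0,0,0.0005,0]]]'
```

```text
clock: 58.52
tcp_pos: [0.4744, 0.0018, 0.0935]
eef_rot: [3.142, -0.003, 0.0]
force: [0.1, 0.3, -1.8]
opening: 0.552
grasp_force: 41.2
clock: 58.78
tcp_pos: [0.4746, 0.0019, 0.0932]
eef_rot: [-3.142, 0.003, -0.001]
force: [-1.7, 1.1, 4.6]
opening: 0.552
grasp_force: 41.8
```

```bash

python3 -m crank '[[[0,0,0,0],[0,0,0,0],[0,0,0,0],[0,0,0,0],[0,0,-0.02,0],[0,0,-0.05,0],[0,0,-0.08,0],[0,0,-0.11,0]]]' 100
python3 -m crank '[[[0.01,0.03,0,0],[0.02,0.08,0,0],[0.03,0.13,0,0],[0.03,0.18,0,0],[0.03,0.22,0,0],[0.03,0.24,0,0],[0.03,0.24,0,0],[0.03,0.24,0,0]]]'
python3 - <<'E'
from h import *
np.set_printoptions(precision=4,suppress=True)
for n in ("top","side"):
    camera(n)
    for k,a,b,r in (("yellow_bottle",.007,.119,.024),("red_bottle",.007,.119,.024),("blue_bottle",.007,.119,.024),("jar",.048,.088,.022),("beaker",0,.07,.03)):
        for d in silhouettes(n,k):
            x,e=fit(n,d["bbox"],r,a,b)
            if d["p"]>.4 : print(n,k,round(d["p"],2),x)
print(get_state()["joint_vel"])
E
```

```text
clock: 59.78
tcp_pos: [0.4742, 0.0018, 0.204]
eef_rot: [-3.142, 0.003, 0.0]
force: [0.4, -0.1, -0.2]
opening: 1.006
grasp_force: 0.0
clock: 60.78
tcp_pos: [0.5037, -0.2372, 0.2029]
eef_rot: [-3.141, 0.003, 0.001]
force: [-0.0, 1.1, -0.6]
opening: 0.998
grasp_force: 0.0
top yellow_bottle 0.65 [ 0.4693 -0.0022]
top red_bottle 0.86 [0.704  0.0166]
top red_bottle 0.73 [0.5402 0.0598]
top red_bottle 0.7 [0.6808 0.2284]
top blue_bottle 0.63 [ 0.5415 -0.0611]
top blue_bottle 0.6 [0.5466 0.2886]
top jar 0.83 [0.5467 0.286 ]
top beaker 0.76 [0.7444 0.1309]
side yellow_bottle 0.67 [0.4707 0.0029]
side red_bottle 0.84 [0.702  0.0273]
side red_bottle 0.75 [0.5439 0.0631]
side red_bottle 0.75 [0.6842 0.2409]
side blue_bottle 0.74 [ 0.5429 -0.0626]
side jar 0.76 [0.5496 0.2939]
side jar 0.44 [0.5402 0.0674]
side beaker 0.97 [0.7506 0.1349]
[-0.0006  0.001  -0.0013 -0.0001  0.0013  0.0006]
```

All in place, nothing disturbed; handing in.

```bash
python3 -c "
from bench import *
print(job_done())"
```

```text
the job is handed in; nothing more can be done
None
```

I handed the job in at about 61 s. By the last camera check the jar stands within a few mm of the pan's centre, each bottle is back within about 5 mm of the centre of its own-colour coaster, and the beaker hasn't moved.

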